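Charge the bead feeder and hold its belt tensioner back

ROBOT

A 6-joint arm with a two-finger parallel gripper is mounted at the origin on the work surface. World frame = base frame: x ahead of the robot, y to its left, z up, the work surface at z = 0. Lengths are in m, angles in rad, forces in N, time in s.
With the tool pointing down it reaches from about 0.3 to 0.875 m from the base axis. Payload 6.4 kg.
Tool frame: the origin (TCP) lies at the very end of the fingers, on their centre line; the grasp point (between the pads) lies 19 mm behind it; z points along the fingers, y is the direction in which the jaws open and shut (so a half turn about z gives the same grasp; the last joint's range is limited). The gripper opens to 85 mm and grips with 20 to 120 N. Pads are 22 mm wide; open, the fingers measure 114 mm over their backs; the gripper's body (76 mm by 85 mm) begins 54 mm behind the grasp point. The pads swing forward as they close: fully open they stand 13 mm farther back than shut.
Start: joints at [0.937, 0.181, 1.607, -0, 1.354, -0.206], TCP at [0.239, 0.523, 0.231] pointing down, gripper open.
Joint ranges: [-2.99, 2.99], [-0.89, 2.07], [0.3, 2.58], [-1.14, 4.28], [0, 2.63], [-3.12, 3.12]. Speed limits (rad/s): [2.57, 2.57, 3.01, 3.14, 3.14, 3.14].

INTERFACE

Orientations are given as a rotation vector (axis times angle).
In Python, from cell import sense, grab_frame, finish_job gives the robot as it stands.
- The arm moves only by the tool arm_command, never from a script. Its argument "increments" is one flat list of numbers, 7 for each row, row after row: the shift along the tool's x, y, z in units of 40 mm (1.0 is 40 mm), then the turn, a rotation vector about the tool's x, y, z in units of 6 degrees (1.0 is 6 degrees), then the finger opening in mm, from 0 to 85.4. In form: [tx, ty, tz, wx, wy, wz, fingers, tx, ty, tz, wx, wy, wz, fingers, ...]. A call has 1 to 10 rows; each row shifts and turns the pose as measured when the row begins, along the tool's axes as they then stand; what a row does not reach is not made up. A row lasts 1/8 s, in which the tool goes at most 62.5 mm and 10.7 degrees, less where a joint would pass 70% of its speed; a pose out of reach is approached as far as the arm can. A call is refused whole if a number of a shift passes 1 or a number of a turn 1, either way. A call with a gripper value outside its range is refused whole. The fingers move at their own pace and stop on an object; "squeeze" is the grip in N (left out, the last holds). Time passes only in rows, so rows that do not move let the fingers close. It gives the time, the measured TCP pose, the force and the opening at its end, in the units of the state.
- sense(): the state, without advancing time (a new reading comes with each control period).
- grab_frame(name): name is "scene" or "top"; returns a dict with "img" (400x640x3 uint8, blue, green, red), "vertical_fov" (degrees; the focal length in pixels is half the picture's height over the tangent of half this angle, whatever the lens; pixels are square), "cx", "cy" (the principal point, pixels), "T" (4x4, takes a point from camera to world coordinates). Camera axes: x right, y down, z forward; pixel columns grow to the right and rows downward; lengths in m; the calibration is good to about 2 mm. A picture is of the moment at which its call begins. There is no depth.
- finish_job(): hands the job in, once; it reports no verdict.
The state is a dict: "time": time; "joint_positions": joint angles; "qvel": joint speeds; "joint_efforts": joint torques, N m; "ee_pos": TCP position; "tool_rot": TCP orientation; "contact_force": force on the tool from outside, world axes, zero at the start; "wrist_torque": the same for the moment, N m; "finger_gap": finger opening in m.
Only numpy, scipy, OpenCV 4.12 (cv2) and the standard library are available. Lean on these libraries where they do the work, as an engineer would, in place of code of your own. Each camera call takes 0.05 s, during which the arm holds its last target. There are 200 camera calls.

TASK

Get the bead feeder ready for its belt: lift the little steel scoop by its upright grip, tip all four ceramic beads through the wide funnel down into the clear tube below it, and stand the scoop upright on the bench top again. Then push the feeder's sprung tensioner arm back with the gripper's fingers, towards the funnel and past its ratchet click, and finish while still holding it there (it springs back if let go), so that a colleague can slip the belt on. Leave the other things on the bench and on the feeder where they are.

Things in the scene. Friction and masses are not known exactly. Their poses are not given: they have to be found in the camera images.
- scoop_grip (a point): Centre of the upright grip fin of the loose steel scoop (0.08 to 0.17 kg), 68 mm above the bench when it stands. Axes are the scoop's: x from spout to back (spout points to -x), y across, z up. Fin 12 mm thick in y, 36 mm long in x, from 21 mm below to 21 mm above this point, on a bridge (top 20 mm below it) over the open pan
- scoop_lip (a point): middle of the upper edge of the scoop's open pouring lip, 79 mm to -x of the fin centre and 49 mm below it; scoop axes. Pan 46 mm wide inside in y, walls 3 mm, side walls 28 mm high, flat floor from x = -35 to +32 mm of the fin centre, its top 65 mm below it, then a ramp rising at 20 degrees to the lip. Tipped lip-down by about 50 degrees all beads roll out
- bead1_center (a point): centre of ceramic bead 1 of four equal white balls, 16 mm across, 10 g, at the start loose on the scoop's floor
- bead2_center (a point): centre of ceramic bead 2 of four equal white balls, 16 mm across, 10 g, at the start loose on the scoop's floor
- bead3_center (a point): centre of ceramic bead 3 of four equal white balls, 16 mm across, 10 g, at the start loose on the scoop's floor
- bead4_center (a point): centre of ceramic bead 4 of four equal white balls, 16 mm across, 10 g, at the start loose on the scoop's floor
- funnel_mouth (a point): centre of the round mouth of the feeder's fixed clear funnel, at rim height, 122 mm above the bench; feeder axes (pivot 195 mm to +y). Mouth about 128 mm inside, 136 outside, narrowing over 50 mm of height to an upright tube 34 mm inside with its floor 106 mm below this point; a bead in the tube has its centre 56 to 98 mm below this point
- feeder: the bead feeder, fixed to the bench: aluminium base plate 200 (x) x 310 (y) x 12 mm, origin at the plate's underside centre. Funnel axis 95 mm to its -y, tensioner pivot 100 mm to its +y and 10 mm to +x; a grey motor block 62 mm high at x 45 to 91, y -20 to 30 mm
- pivot (a point): point on the vertical pivot axis of the tensioner arm, at the mid height of the arm bar, 58 mm above the bench; fixed to the feeder, with the feeder's axes (z up, -y towards the funnel)
- tension_arm: the tensioner arm: dark steel bar 100 mm long, 16 mm wide, 10 mm thick, level, swinging about the vertical pivot; origin on the pivot axis at the bar's mid height. The bar runs along its own -x axis to the idler roller. It is pushed towards its own -y side, that is against the roller's +y side
- idler (a point): centre of the idler roller, an upright steel cylinder 22 mm across and 50 mm tall standing on the end of the arm bar, 100 mm from the pivot axis; it spans 25 mm above and below this point, which is 88 mm above the bench, 30 mm above the arm bar's mid height. It does not spin
- tensioner (a joint): angle of the tensioner arm, rad: 0 at rest (bar along the feeder's -x), growing as the roller is pushed to the feeder's -y, towards the funnel (counter-clockwise from above). Spring about 2.4 N at the roller at 0 and 5 N at 0.7; a sprung pawl adds about 1 to 2 N from 0.30 to 0.40 and gives way from 0.40 to 0.50 (the click). Past 0.50 it is past the click; rigid stop at 0.80. Let go, it returns to 0
- pawl (a joint): travel of the small steel pawl slider behind the pivot, m: 0 at rest, about 0.002 at the top of the click, 0 again once the arm is past it. Nothing to handle
- spare_block: small dark steel spare idler block 26 x 24 x 18 mm lying on the feeder's base plate; a bystander, origin at its underside's centre
- glue: white glue bottle, 34 mm across, 85 mm tall, standing beside the scoop; a bystander, origin at its underside's centre
- driver: screwdriver 190 mm long lying beside the scoop; a bystander, origin at its underside's centre
- reel: black component reel, 90 mm across, 15 mm thick, lying flat at the back; a bystander, origin at its underside's centre
- board: circuit board 100 x 70 mm lying near the robot; a bystander, origin at its underside's centre
- handheld: grey handheld computer 105 x 270 x 18 mm lying at the back; a bystander, origin at its underside's centre
- probe: black test probe 120 mm long lying near the robot; a bystander, origin at its underside's centre
Mind the look-alikes: they are no part of the job. Leave any purple or red look-alike of the part that bears scoop_grip alone.

How it is judged:
By the outcome, as a careful person would: the job done as asked, in the order asked, and still so for the second after the job is handed in, while the arm keeps its last pose, push and grip.
It also fails if it takes over 72 s, if anything falls off the work surface, if the arm or the gripper's body presses on something with over 40 N, if the wrist force passes 120 N, or if a joint passes its speed limit or range.

## Working session

There is one attempt and no reset: what is moved stays moved. The work goes in short steps, Python scripts to look and compute and a tool call to move; the robot and the scene stay as the last step left them, time stands still between calls to the robot, and variables do not carry over. Pictures are saved under pics/ and viewed, about 8 in all and at most 12, crops included, and the job is handed in when it is done.

Besides the shell and the picture viewer there is one more tool, called after ">>>" in YAML: its name, and indented under it one key for each argument. arm_command: Moves the arm, as the interface text tells. Its arguments: {"type":"object","properties":{"increments":{"type":"array","items":{"type":"number"}},"squeeze":{"type":"number"}},"required":["increments"]}

```bash
ls; mkdir -p pics; python3 - <<'E'
from cell import *
import cv2,numpy as np
s=sense();print({k:np.round(v,3) for k,v in s.items()})
for n in("scene","top"):
    f=grab_frame(n);cv2.imwrite(f"pics/{n}0.png",f["img"]);print(n,f["vertical_fov"],f["cx"],f["cy"],np.round(f["T"],3).tolist())
E
```

```text
pics
{'time': np.float64(0.0), 'joint_positions': array([ 0.937,  0.182,  1.608,  0.   ,  1.354, -0.206]), 'qvel': array([-0.   ,  0.   , -0.001,  0.   , -0.001,  0.002]), 'joint_efforts': array([ 0.0000e+00, -4.4489e+01, -3.5133e+01, -0.0000e+00,  9.0000e-03,
        0.0000e+00]), 'ee_pos': array([0.238, 0.523, 0.23 ]), 'tool_rot': array([-6.670e-01, -3.069e+00,  2.000e-03]), 'contact_force': array([-1.206, -0.736, -0.224]), 'wrist_torque': array([-0.021, -0.013, -0.011]), 'finger_gap': np.float64(0.085)}
scene 43.9580628069948 319.0906314836795 201.55980533164026 [[0.179, 0.796, -0.578, 1.317], [0.984, -0.136, 0.118, -0.167], [0.015, -0.589, -0.808, 1.175], [0.0, 0.0, 0.0, 1.0]]
top 45.21656356593273 310.14435408512367 187.87389178330497 [[0.029, -0.987, 0.159, 0.389], [-1.0, -0.028, 0.011, -0.013], [-0.006, -0.159, -0.987, 1.227], [0.0, 0.0, 0.0, 1.0]]
```

View pics/scene0.png

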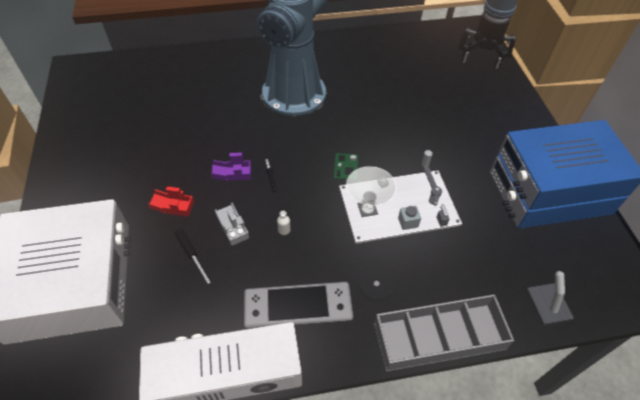

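View pics/top0.png

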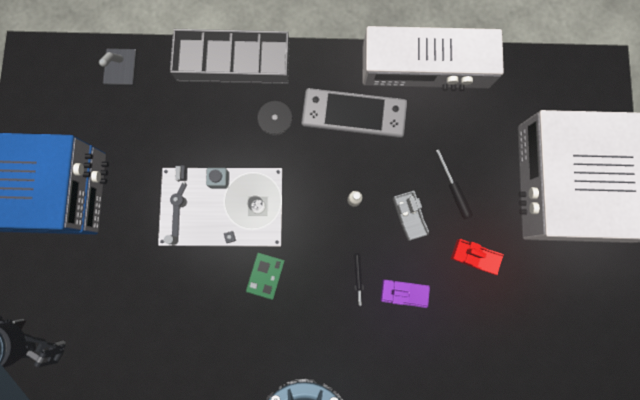

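Scene: the steel scoop is at about (232,223), with a red look-alike at (172,201) and a purple one at (232,168). Top: the steel scoop is at (411,215), the red one at (479,256) and the purple one at (406,293). Only the grey one matches "steel". The feeder is at about (221,207) in the top view and (400,205) in the scene view. I'll confirm with an enlarged crop.

```bash
cat > h.py <<'E'
import numpy as np,cv2
from cell import *
from scipy.spatial.transform import Rotation as R
def foc(f): return 200/np.tan(np.radians(f["vertical_fov"]/2))
def ray(f,u,v):
    d=f["T"][:3,:3]@np.array([(u-f["cx"])/foc(f),(v-f["cy"])/foc(f),1]);return f["T"][:3,3],d
def onz(f,u,v,z):
    o,d=ray(f,u,v);return o+d*(z-o[2])/d[2]
def proj(f,p):
    q=f["T"][:3,:3].T@(np.asarray(p)-f["T"][:3,3]);return q[:2]/q[2]*foc(f)+[f["cx"],f["cy"]]
def crop(f,n,x0,y0,w,h,k):
    cv2.imwrite(n,cv2.resize(f["img"][y0:y0+h,x0:x0+w],None,fx=k,fy=k,interpolation=cv2.INTER_CUBIC))
E
python3 - <<'E'
from h import *
t=grab_frame("top");s=grab_frame("scene")
k=8
a=cv2.resize(t["img"][180:250,385:435],None,fx=8,fy=8,interpolation=cv2.INTER_CUBIC)
b=cv2.resize(s["img"][195:265,208:258],None,fx=8,fy=8,interpolation=cv2.INTER_CUBIC)
cv2.imwrite("pics/c1.png",np.hstack([a,b]))
a=cv2.resize(t["img"][160:255,150:290],None,fx=5,fy=5,interpolation=cv2.INTER_CUBIC)
cv2.imwrite("pics/c2.png",a)
E
```

```text
(no output)
```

View pics/c1.png

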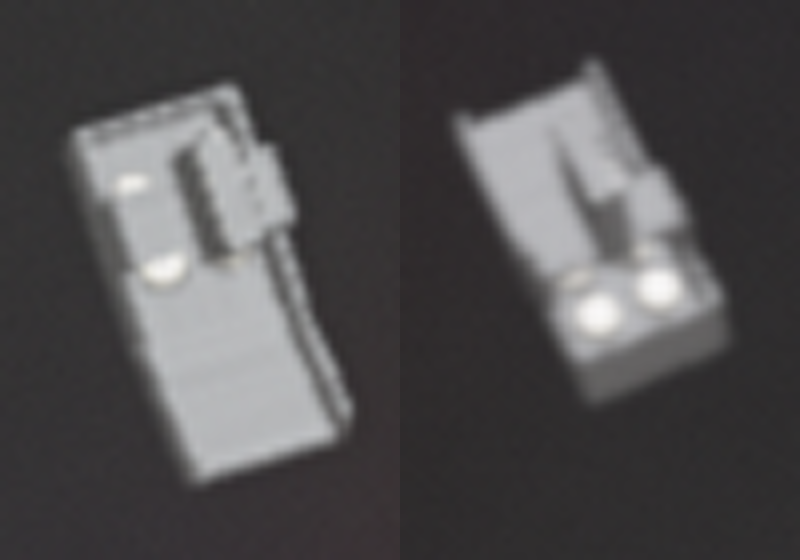

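View pics/c2.png

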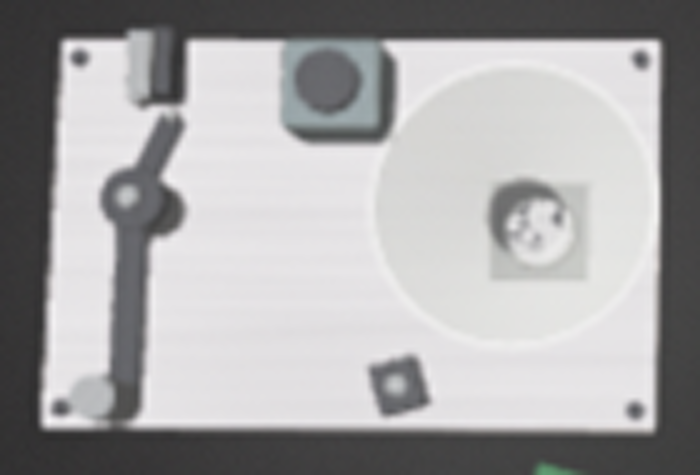

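The crops show the grey scoop with white beads inside and its spout pointing towards world -x. In the feeder view the funnel is on the right (-y) and the arm bar points down (-x), with the roller at about (170,239).

```bash
python3 - <<'E'
from h import *
t=grab_frame("top");s=grab_frame("scene")
T=lambda a,b,z:onz(t,385+a/8-.44,180+b/8-.44,z)
S=lambda a,b,z:onz(s,208+(a-400)/8-.44,195+b/8-.44,z)
P=lambda n,p:print(n,np.round(p*1000,1))
P("T back L",T(75,130,.028));P("T back R",T(235,85,.028));P("T lip L",T(195,485,.019));P("T lip R",T(345,435,.019))
P("T fin far top R",T(270,145,.089));P("T fin near",T(297,218,.089))
P("S lip1",S(460,120,.019));P("S lip2",S(592,60,.028));P("S back1",S(578,362,.028));P("S back2",S(722,300,.028))
P("S backbot1",S(592,405,0));P("S backbot2",S(730,345,0))
P("S fin quad",S(628,200,.089));P("S fin quad",S(690,225,.089));P("S",S(650,165,.089))
F=lambda a,b,z:onz(t,150+a/5-.4,160+b/5-.4,z)
for n,a,b in(("TL",62,38),("TR",661,39),("BR",656,432),("BL",42,430)):P(n,F(a,b,.012))
for n,a,b in(("L",372,205),("R",660,205),("U",516,60),("D",516,350)):P("rim"+n,F(a,b,.122))
P("roller top",F(92,396,.113));P("pivot",F(127,195,.066));P("spare",F(397,383,.03))
m=cv2.inRange(cv2.cvtColor(t["img"],cv2.COLOR_BGR2HSV),(0,0,170),(179,60,255))
g=onz(t,355,199,.05);P("glue",g)
P("driver",onz(t,438,150,0));P("driver",onz(t,467,215,0.01))
E
```

```text
T back L [ 567.8 -211.4   28. ]
T back R [ 583.6 -261.8   28. ]
T lip L [ 458.  -250.5   19. ]
T lip R [ 475.  -297.5   19. ]
T fin far top R [ 555.8 -259.5   89. ]
T fin near [ 534.1 -267.4   89. ]
S lip1 [ 468.8 -295.1   19. ]
S lip2 [ 457.  -246.3   28. ]
S back1 [ 582.6 -260.6   28. ]
S back2 [ 566.  -210.4   28. ]
S backbot1 [ 582.8 -259.5    0. ]
S backbot2 [ 566.7 -210.5    0. ]
S fin quad [ 561.9 -234.8   89. ]
S fin quad [ 575.2 -215.6   89. ]
S [ 549.1 -226.5   89. ]
TL [628.2 385.   12. ]
TR [636.3  75.1  12. ]
BR [434.7  69.9  12. ]
BL [426.8 379.4  12. ]
rimL [531.5 198.5 122. ]
rimR [535.3  64.6 122. ]
rimU [601.9 134.8 122. ]
rimD [466.1 128.3 122. ]
roller top [439.9 324.9 113. ]
pivot [540.3 329.4  66. ]
spare [454.5 198.5  30. ]
glue [ 553.9 -111.7   50. ]
driver [ 696.4 -331.1    0. ]
driver [ 526.5 -399.8   10. ]
```

```bash
cat >> h.py <<'E'
def go(p,Rt=None):
    "print tool-frame shift (units of 40mm) and turn (units of 6deg) to target; turn after shift"
    s=sense();R0=R.from_rotvec(s["tool_rot"])
    d=R0.inv().apply(np.asarray(p)-s["ee_pos"])/.04
    print("t",round(float(s["time"]),2),"pos",np.round(s["ee_pos"],4),"q",np.round(s["joint_positions"],3),"F",np.round(s["contact_force"],1),"gap",round(float(s["finger_gap"]),4))
    print("R",np.round(R0.as_matrix(),3).tolist());print("shift u",np.round(d,2))
    if Rt is not None:
        print("turn u",np.round(np.degrees((R0.inv()*Rt).as_rotvec())/6,2),"shift if turned first",np.round(Rt.inv().apply(np.asarray(p)-s["ee_pos"])/.04,2))
def down(yaw): # tool z down, tool x along heading yaw(deg)
    c,s=np.cos(np.radians(yaw)),np.sin(np.radians(yaw));return R.from_matrix(np.array([[c,s,0],[s,-c,0],[0,0,-1]]))
E
python3 - <<'E'
from h import *
for y in(18.7,198.7):go([.541,-.2475,.20],down(y))
E
```

```text
t 0.3 pos [0.2384 0.5231 0.231 ] q [ 0.937  0.181  1.607  0.     1.354 -0.206] F [ 0.9 -0.   0.6] gap 0.0852
R [[-0.91, 0.415, -0.0], [0.415, 0.91, -0.0], [0.0, -0.001, -1.0]]
shift u [-14.87 -14.39   0.78]
turn u [-0.00e+00  1.00e-02  2.28e+01] shift if turned first [ 0.99 20.67  0.77]
t 0.3 pos [0.2384 0.5231 0.231 ] q [ 0.937  0.181  1.607  0.     1.354 -0.206] F [ 0.9 -0.   0.6] gap 0.0852
R [[-0.91, 0.415, -0.0], [0.415, 0.91, -0.0], [0.0, -0.001, -1.0]]
shift u [-14.87 -14.39   0.78]
turn u [-0.  -0.  -7.2] shift if turned first [ -0.99 -20.67   0.77]
```

>>> arm_command:
  increments: [0,0,0,0,0,-1,85,0,0,0,0,0,-1,85,0,0,0,0,0,-1,85,0,0,0,0,0,-1,85,0,0,0,0,0,-1,85,0,0,0,0,0,-1,85,0,0,0,0,0,-1,85,-0.1,-1,0,0,0,0,85,-0.1,-1,0,0,0,0,85,-0.1,-1,0,0,0,0,85]
  squeeze: 80

```text
time: 1.55
ee_pos: [0.2884, 0.4122, 0.23]
tool_rot: [0.523, -3.096, 0.002]
contact_force: [0.7, 0.4, 0.6]
finger_gap: 0.0851
```

>>> arm_command:
  increments: [0,-1,0,0,0,0,85,-0.1,-1,0,0,0,0,85,0,-1,0,0,0,0,85,-0.1,-1,0,0,0,0,85,0,-1,0,0,0,0,85,-0.1,-1,0,0,0,0,85,0,-1,0,0,0,0,85,-0.1,-1,0,0,0,0,85,0,-1,0,0,0,0,85,-0.1,-1,0,0,0,0,85]

```text
time: 2.8
ee_pos: [0.4427, 0.0286, 0.232]
tool_rot: [-0.524, 3.093, -0.002]
contact_force: [0.6, 0.1, -0.4]
finger_gap: 0.0851
```

```bash
python3 - <<'E'
from h import *
go([.541,-.2475,.20],down(198.7))
E
```

```text
t 2.8 pos [0.4427 0.0286 0.232 ] q [-2.050e-01 -1.300e-01  1.923e+00  1.000e-03  1.344e+00 -2.112e+00] F [ 0.6  0.1 -0.4] gap 0.0851
R [[-0.944, -0.33, 0.004], [-0.33, 0.944, -0.0], [-0.004, -0.002, -1.0]]
shift u [-0.04 -7.33  0.81]
turn u [-0.02  0.04  0.09] shift if turned first [-0.11 -7.33  0.8 ]
```

>>> arm_command:
  increments: [0,-1,0,0,0,0,85,0,-1,0,0,0,0,85,0,-1,0,0,0,0,85,0,-1,0,0,0,0,85,0,-1,0,0,0,0,85,0,-1,0,0,0,0,85,0,-1,0,0,0,0,85,0,-0.4,0.8,0,0,0,85,0,0,1,0,0,0,85,0,0,0.7,0,0,0.1,85]

```text
time: 4.05
ee_pos: [0.5456, -0.2665, 0.1332]
tool_rot: [-0.499, 3.09, -0.011]
contact_force: [-0.2, -0.2, -0.2]
finger_gap: 0.0854
```

```bash
python3 - <<'E'
from h import *
go([.541,-.2475,.054],down(198.7))
f=grab_frame("scene");crop(f,"pics/c3.png",170,130,130,100,6)
E
```

```text
t 4.05 pos [ 0.5456 -0.2665  0.1332] q [-0.651  0.344  1.616  0.004  1.17  -2.543] F [-0.2 -0.2 -0.2] gap 0.0854
R [[-0.949, -0.314, 0.012], [-0.315, 0.949, -0.005], [-0.01, -0.009, -1.0]]
shift u [-0.02  0.5   1.98]
turn u [-0.08  0.09 -0.06] shift if turned first [-0.04  0.49  1.98]
```

View pics/c3.png

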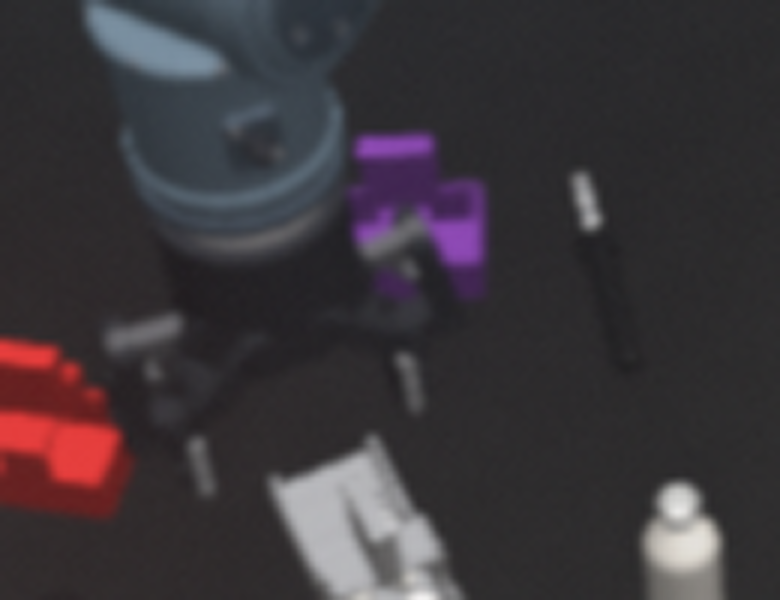

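```bash
python3 - <<'E'
from h import *
t=grab_frame("top");s=grab_frame("scene")
u=np.array([.947,.320]);v=np.array([-.320,.947])
for nm,z,xs,ys in(("fintop",.089,18,6),("finbot",.048,18,6)):
  for a,b in((1,1),(1,-1),(-1,-1),(-1,1)):
    p=np.r_[np.array([.541,-.2475])+(a*xs*u+b*ys*v)/1000,z]
    q=proj(t,p);w=proj(s,p);print(nm,a,b,np.round((q-[385,180])*8+4),np.round((w-[208,195])*8+[404,4]))
c=cv2.imread("pics/c1.png")
E
```

```text
fintop 1 1 [192. 142.] [623. 187.]
fintop 1 -1 [230. 131.] [590. 201.]
fintop -1 -1 [269. 245.] [547. 122.]
fintop -1 1 [231. 257.] [580. 109.]
finbot 1 1 [166. 161.] [638. 255.]
finbot 1 -1 [203. 150.] [605. 269.]
finbot -1 -1 [241. 260.] [563. 192.]
finbot -1 1 [204. 272.] [596. 178.]
```

>>> arm_command:
  increments: [0,0.5,0,0,0,0,85,0,0,0.4,0,0,0,85,0,0,0.6,0,0,0,85,0,0,0.5,0,0,0,85]

```text
time: 4.7
ee_pos: [0.5448, -0.2507, 0.0792]
tool_rot: [-0.501, 3.081, -0.025]
contact_force: [-0.7, -0.1, 0.3]
finger_gap: 0.0848
```

```bash
python3 - <<'E'
from h import *
go([.541,-.2475,.054],down(198.7))
E
```

```text
t 4.7 pos [ 0.5448 -0.2507  0.0792] q [-0.63   0.394  1.673  0.003  1.049 -2.525] F [-0.7 -0.1  0.3] gap 0.0848
R [[-0.948, -0.317, 0.022], [-0.317, 0.948, -0.013], [-0.017, -0.019, -1.0]]
shift u [0.07 0.12 0.63]
turn u [-0.18  0.16 -0.04] shift if turned first [0.06 0.11 0.63]
```

>>> arm_command:
  increments: [0.05,0.1,0.3,-0.18,0.16,0,85,0,0,0.3,0,0,0,85,0,0,0,0,0,0,85]

```text
time: 5.08
ee_pos: [0.542, -0.2485, 0.0536]
tool_rot: [0.504, -3.099, -0.001]
contact_force: [0.5, -0.1, 0.4]
finger_gap: 0.0846
```

```bash
python3 - <<'E'
from h import *
go([.541,-.2475,.054],down(198.7))
E
```

```text
t 5.08 pos [ 0.542  -0.2485  0.0536] q [-6.280e-01  4.410e-01  1.668e+00 -1.000e-03  1.034e+00 -2.521e+00] F [ 0.5 -0.1  0.4] gap 0.0846
R [[-0.948, -0.317, -0.001], [-0.317, 0.948, 0.0], [0.001, 0.001, -1.0]]
shift u [ 0.02  0.03 -0.01]
turn u [ 0.01 -0.01 -0.04] shift if turned first [ 0.02  0.03 -0.01]
```

>>> arm_command:
  increments: [0,0,0,0,0,0,0,0,0,0,0,0,0,0,0,0,0,0,0,0,0,0,0,0,0,0,0,0,0,0,0,0,0,0,0,0,0,0,0,0,0,0]
  squeeze: 90

```text
time: 5.82
ee_pos: [0.5429, -0.249, 0.0553]
tool_rot: [-0.505, 3.1, -0.002]
contact_force: [-0.4, -0.6, -1.5]
finger_gap: 0.0111
```

>>> arm_command:
  increments: [0,0,-0.4,0,0,0,0,0,0,-0.6,0,0,0,0,0,0,-0.7,0,0,0,0,0,0,-0.8,0,0,0,0,0,0,-0.8,0,0,0,0,0,0,-0.8,0,0,0,0,0,0,-0.8,0,0,0,0,0,0,-0.5,0,0,0,0]

```text
time: 6.82
ee_pos: [0.5418, -0.248, 0.2838]
tool_rot: [-0.505, 3.1, -0.003]
contact_force: [-0.2, -0.9, -2.0]
finger_gap: 0.011
```

```bash
python3 - <<'E'
from h import *
go([.541,-.2475,.254],down(198.7))
f=grab_frame("scene");crop(f,"pics/c4.png",190,60,160,120,5)
E
```

```text
t 6.83 pos [ 0.5418 -0.248   0.2838] q [-0.628  0.187  1.493 -0.     1.459 -2.522] F [-0.2 -0.9 -2. ] gap 0.011
R [[-0.948, -0.317, 0.001], [-0.317, 0.948, -0.001], [-0.001, -0.002, -1.0]]
shift u [0.01 0.02 0.75]
turn u [-0.02  0.01 -0.03] shift if turned first [0.01 0.02 0.75]
```

View pics/c4.png

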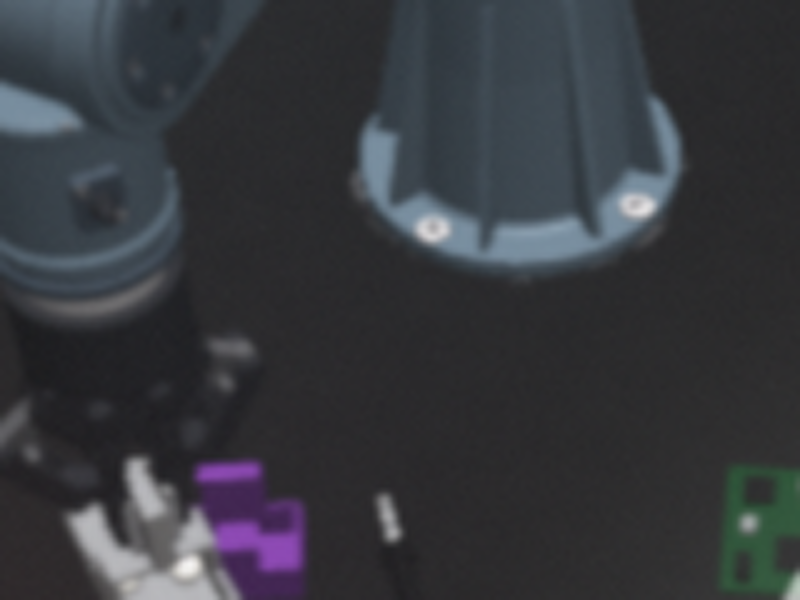

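```bash
cat > kin.py <<'E'
from h import *
from scipy.optimize import least_squares
D=np.array([[.181,1.607,.2384,.5231,.231],[-.13,1.923,.4427,.0286,.232],[.344,1.616,.5456,-.2665,.1332],[.441,1.668,.542,-.2485,.0536],[.187,1.493,.5418,-.248,.2838],[.394,1.673,.5448-.006,-.2507+.003,.0792]])
rr=np.sqrt(D[:,2]**2+D[:,3]**2-.118**2)
def fk(p,a,b): l1,l2,ph,z=p; return l1*np.sin(a)+l2*np.sin(a+b+ph), z+l1*np.cos(a)+l2*np.cos(a+b+ph)
def res(p):
    r,z=fk(p,D[:,0],D[:,1]);return np.r_[r-rr,z-D[:,4]]
f=least_squares(res,[.45,.4,0,.1]);p=f.x
if __name__=="__main__":
    print(p,np.abs(f.fun).max())
    th=np.radians(58);r=np.hypot(.534,.132);r=np.sqrt(r**2-.118**2)
    for sgn in(1,-1):
     for L in(.2,.25,.3):
      for dr in (-.03,0.,.03):
        wr=r+dr-sgn*L*np.sin(th); wz=.215+L*np.cos(th)-L   # in tool-down-lumped coordinates
        g=least_squares(lambda x:np.array(fk(p,*x))-[wr,wz],[.1,1.6]);q=g.x
        print(sgn,L,dr,np.round(q,2),"q5",round(np.pi-sgn*th-q.sum(),2),"err",round(np.abs(g.fun).max(),3))
E
python3 kin.py
```

```text
[ 0.4371966   0.52189791  0.16060012 -0.00621913] 0.003200903685633083
1 0.2 -0.03 [-0.2   2.23] q5 0.1 err 0.0
1 0.2 0.0 [-0.13  2.16] q5 0.09 err 0.0
1 0.2 0.03 [-0.05  2.1 ] q5 0.08 err 0.0
1 0.25 -0.03 [-0.28  2.34] q5 0.07 err 0.0
1 0.25 0.0 [-0.19  2.27] q5 0.05 err 0.0
1 0.25 0.03 [-0.11  2.21] q5 0.03 err 0.0
1 0.3 -0.03 [-0.35  2.45] q5 0.03 err 0.0
1 0.3 0.0 [-0.26  2.38] q5 0.0 err 0.0
1 0.3 0.03 [-0.17  2.32] q5 -0.02 err 0.0
-1 0.2 -0.03 [0.53 1.39] q5 2.24 err 0.0
-1 0.2 0.0 [0.59 1.3 ] q5 2.27 err 0.0
-1 0.2 0.03 [0.65 1.2 ] q5 2.31 err 0.0
-1 0.25 -0.03 [0.64 1.27] q5 2.25 err 0.0
-1 0.25 0.0 [0.7  1.17] q5 2.29 err 0.0
-1 0.25 0.03 [0.76 1.06] q5 2.33 err 0.0
-1 0.3 -0.03 [0.75 1.14] q5 2.27 err 0.0
-1 0.3 0.0 [0.82 1.03] q5 2.31 err 0.0
-1 0.3 0.03 [0.88 0.91] q5 2.36 err 0.0
```

>>> arm_command:
  increments: [0,0,0,0,0,1,0,0,0,0,0,0,1,0,0,0,0,0,0,1,0,0,0,0,0,0,1,0,0,0,0,0,0,1,0,0,0,0,0,0,1,0,0,0,0,0,0,1,0,0,0,0,0,0,1,0,0,0,0,0,0,1,0,0,0,0,0,0,1,0]

```text
time: 8.12
ee_pos: [0.5409, -0.2472, 0.29]
tool_rot: [1.16, 2.911, -0.004]
contact_force: [0.1, 0.1, -1.4]
finger_gap: 0.0107
```

>>> arm_command:
  increments: [0,0,0,0,0,1,0,0,0,0,0,0,1,0,0,0,0,0,0,1,0,0,0,0,0,0,1,0,0,0,0,0,0,1,0,0,0,0,0,0,1,0,0,0,0,0,0,1,0,0,0,0,0,0,1,0,0,0,0,0,0,1,0,0,0,0,0,0,1,0]

```text
time: 9.38
ee_pos: [0.5382, -0.2453, 0.2906]
tool_rot: [2.495, 1.898, 0.002]
contact_force: [0.5, -0.6, -1.5]
finger_gap: 0.0107
```

>>> arm_command:
  increments: [0,0,0,0,0,1,0,0,0,0,0,0,1,0,0,0,0,0,0,1,0,0,0,0,0,0,1,0,0,0,0,0,0,1,0,0,0,0,0,0,1,0,0,0,0,0,0,1,0,0,0,0,0,0,1,0,0,0,0,0,0,1,0,0,0,0,0,0,1,0]

```text
time: 10.62
ee_pos: [0.5353, -0.2434, 0.2912]
tool_rot: [3.119, 0.341, 0.004]
contact_force: [0.4, 0.4, -1.4]
finger_gap: 0.0107
```

```bash
python3 - <<'E'
from h import *
go([.43,.132,.20],down(2))
E
```

```text
t 10.62 pos [ 0.5353 -0.2434  0.2912] q [-0.628  0.163  1.506 -0.002  1.468  0.726] F [ 0.4  0.4 -1.4] gap 0.0107
R [[0.976, 0.216, 0.003], [0.216, -0.976, -0.004], [0.002, 0.005, -1.0]]
shift u [-0.55 -9.74  2.23]
turn u [ 0.04 -0.02  1.75] shift if turned first [-2.3  -9.47  2.28]
```

>>> arm_command:
  increments: [0,0,0,0,0,0.9,0,0,0,0,0,0,0.85,0,-0.25,-1,0,0,0,0,0,-0.25,-1,0,0,0,0,0,-0.25,-1,0,0,0,0,0,-0.25,-1,0,0,0,0,0,-0.25,-1,0,0,0,0,0,-0.25,-1,0,0,0,0,0,-0.25,-1,0,0,0,0,0,-0.25,-1,0,0,0,0,0]

```text
time: 11.88
ee_pos: [0.4418, 0.0821, 0.2903]
tool_rot: [3.138, 0.033, 0.006]
contact_force: [1.0, 0.1, -2.6]
finger_gap: 0.0108
```

```bash
python3 - <<'E'
from h import *
go([.434,.132,.195],down(2))
E
```

```text
t 11.88 pos [0.4418 0.0821 0.2903] q [-0.079 -0.162  1.833 -0.003  1.466  1.471] F [ 1.   0.1 -2.6] gap 0.0108
R [[1.0, 0.021, 0.004], [0.021, -1.0, -0.004], [0.004, 0.004, -1.0]]
shift u [-0.18 -1.26  2.38]
turn u [ 0.04 -0.04 -0.13] shift if turned first [-0.15 -1.25  2.38]
```

>>> arm_command:
  increments: [-0.1,-0.6,0,0,0,0,0,-0.1,-0.6,0,0,0,0,0,0,0,0.7,0,0,0,0,0,0,0.7,0,0,0,0,0,0,0.6,0,0,0,0,0,0,0.2,0,0,0,0]

```text
time: 12.62
ee_pos: [0.4307, 0.1348, 0.2024]
tool_rot: [3.138, 0.043, 0.014]
contact_force: [0.5, 0.4, -2.5]
finger_gap: 0.0105
```

```bash
cat >> h.py <<'E'
def lip():
    s=sense();Rm=R.from_rotvec(s["tool_rot"])
    # tool x = spout dir, tool z down
    print("lip",np.round(s["ee_pos"]+Rm.apply([.080,0,.036]),4),"tilt",round(float(np.degrees(np.arccos(-Rm.as_matrix()[2,2]))),1),"pan bottom back",np.round(s["ee_pos"]+Rm.apply([-.035,0,.055]),3),"q",np.round(s["joint_positions"],2),"F",np.round(s["contact_force"],1))
E
python3 - <<'E'
from h import *
go([.434,.132,.195],down(2));lip()
E
```

```text
t 12.62 pos [0.4307 0.1348 0.2024] q [ 0.042 -0.081  1.942 -0.003  1.272  1.586] F [ 0.5  0.4 -2.5] gap 0.0105
R [[1.0, 0.028, 0.009], [0.028, -1.0, -0.003], [0.009, 0.003, -1.0]]
shift u [0.08 0.07 0.19]
turn u [ 0.03 -0.09 -0.07] shift if turned first [0.08 0.07 0.18]
lip [0.511  0.1369 0.1671] tilt 0.6 pan bottom back [0.396 0.134 0.147] q [ 0.04 -0.08  1.94 -0.    1.27  1.59] F [ 0.5  0.4 -2.5]
```

>>> arm_command:
  increments: [0.05,0,0.01,0,-0.5,0,0,0.05,0,0.01,0,-0.5,0,0,0.05,0,0.01,0,-0.5,0,0,0.05,0,0.01,0,-0.5,0,0,0.05,0,0.01,0,-0.5,0,0,0.05,0,0.01,0,-0.5,0,0]

```text
time: 13.38
ee_pos: [0.4444, 0.135, 0.2033]
tool_rot: [3.097, 0.042, -0.478]
contact_force: [0.1, 0.9, -1.5]
finger_gap: 0.0108
```

```bash
python3 -c "
from h import *
lip()"
```

```text
lip [0.5098 0.1366 0.1448] tilt 17.6 pan bottom back [0.395 0.134 0.161] q [0.04 0.19 1.69 0.   1.57 1.58] F [ 0.1  0.9 -1.5]
```

>>> arm_command:
  increments: [0.06,0,-0.08,0,-0.5,0,0,0.06,0,-0.08,0,-0.5,0,0,0.06,0,-0.08,0,-0.5,0,0,0.06,0,-0.08,0,-0.5,0,0,0.06,0,-0.08,0,-0.5,0,0,0.06,0,-0.08,0,-0.5,0,0,0.06,0,-0.08,0,-0.5,0,0,0.06,0,-0.08,0,-0.5,0,0]

```text
time: 14.38
ee_pos: [0.4802, 0.1356, 0.2238]
tool_rot: [2.928, 0.037, -1.105]
contact_force: [0.2, 0.2, -2.0]
finger_gap: 0.0107
```

```bash
python3 -c "
from h import *
lip()"
```

```text
lip [0.5165 0.1363 0.1439] tilt 41.4 pan bottom back [0.418 0.134 0.206] q [0.03 0.54 1.31 0.   2.01 1.58] F [ 0.2  0.2 -2. ]
```

>>> arm_command:
  increments: [0.06,0,-0.06,0,-0.5,0,0,0.06,0,-0.06,0,-0.5,0,0,0.06,0,-0.06,0,-0.5,0,0,0.06,0,-0.06,0,-0.5,0,0,0.06,0,-0.06,0,-0.5,0,0,0.05,0,-0.09,0,-0.5,0,0,0.05,0,-0.09,0,-0.5,0,0,0,0,0,0,0,0,0,0,0,0,0,0,0,0]

```text
time: 15.5
ee_pos: [0.5127, 0.1357, 0.2275]
tool_rot: [2.681, 0.031, -1.607]
contact_force: [-0.5, -0.3, -1.2]
finger_gap: 0.011
```

```bash
python3 - <<'E'
from h import *
lip()
t=grab_frame("top");s=grab_frame("scene")
a=cv2.resize(t["img"][160:255,180:290],None,fx=4,fy=4,interpolation=cv2.INTER_CUBIC)
b=cv2.resize(s["img"][120:215,330:420],None,fx=4,fy=4,interpolation=cv2.INTER_CUBIC)
cv2.imwrite("pics/c5.png",np.hstack([a,b]))
E
```

```text
lip [0.5186 0.1356 0.14  ] tilt 61.9 pan bottom back [0.448 0.134 0.232] q [0.03 0.85 1.01 0.01 2.37 1.58] F [-0.5 -0.3 -1.2]
```

View pics/c5.png

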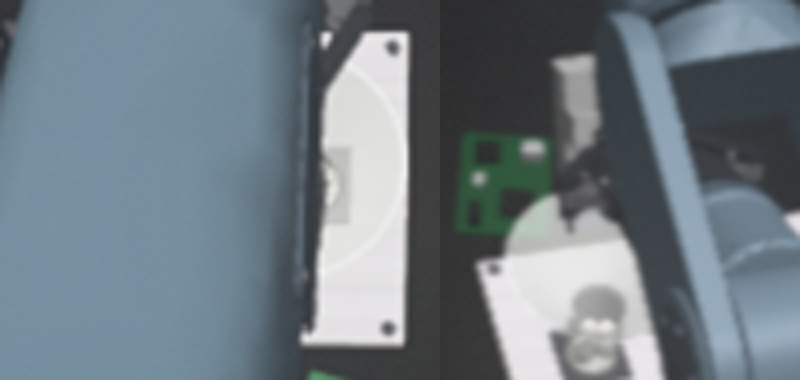

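The scene crop shows white beads inside the tube. The top view is mostly blocked by the arm. I'll raise, level and back off, then count the beads.

>>> arm_command:
  increments: [0,0,0,0,0,0,0,-0.6,0,-0.3,0,0,0,0,-0.6,0,-0.3,0,0,0,0,0,0,0,0,1,0,0,0,0,0,0,1,0,0,0,0,0,0,1,0,0,0,0,0,0,1,0,0,0,0,0,0,1,0,0,0,0,0,0,1,0,0,0,0,0,0,1,0,0]

```text
time: 16.85
ee_pos: [0.5114, 0.136, 0.3022]
tool_rot: [3.097, 0.038, -0.482]
contact_force: [-0.2, 0.0, -0.7]
finger_gap: 0.0107
```

```bash
python3 -c "
from h import *
lip();go([.541,-.2475,.20],down(2))"
```

```text
lip [0.5767 0.1375 0.2436] tilt 17.7 pan bottom back [0.461 0.135 0.26 ] q [0.04 0.25 1.41 0.   1.79 1.58] F [-0.2  0.  -0.7]
t 16.85 pos [0.5114 0.136  0.3022] q [0.035 0.25  1.412 0.    1.789 1.582] F [-0.2  0.  -0.7] gap 0.0107
R [[0.952, 0.025, -0.304], [0.023, -1.0, -0.01], [-0.304, 0.003, -0.953]]
shift u [1.26 9.6  2.31]
turn u [ 0.01  2.95 -0.1 ] shift if turned first [0.4  9.61 2.56]
```

>>> arm_command:
  increments: [0,0,0,0,1,0,0,0,0,0,0,1,0,0,0,0,0,0,0.95,0,0,0,1,0,0,0,0,0,0,1,0,0,0,0,0,0,1,0,0,0,0,0,0,1,0,0,0,0,0,0,1,0,0,0,0,0,0,1,0,0,0,0,0,0,1,0,0,0,0,0]

```text
time: 18.1
ee_pos: [0.5127, -0.1469, 0.3294]
tool_rot: [3.135, 0.052, 0.051]
contact_force: [0.4, -0.4, -1.3]
finger_gap: 0.0108
```

```bash
python3 - <<'E'
from h import *
go([.541,-.2475,.20],down(2))
t=grab_frame("top");s=grab_frame("scene")
a=cv2.resize(t["img"][185:235,230:290],None,fx=7,fy=7,interpolation=cv2.INTER_CUBIC)
b=cv2.resize(s["img"][170:220,345:395],None,fx=7,fy=7,interpolation=cv2.INTER_CUBIC)
cv2.imwrite("pics/c6.png",np.hstack([a,b]))
E
```

```text
t 18.1 pos [ 0.5127 -0.1469  0.3294] q [-0.509 -0.004  1.61   0.012  1.505  1.028] F [ 0.4 -0.4 -1.3] gap 0.0108
R [[0.999, 0.033, 0.033], [0.033, -0.999, -0.005], [0.033, 0.006, -0.999]]
shift u [0.52 2.52 3.27]
turn u [ 0.06 -0.31 -0.02] shift if turned first [0.62 2.54 3.23]
```

View pics/c6.png

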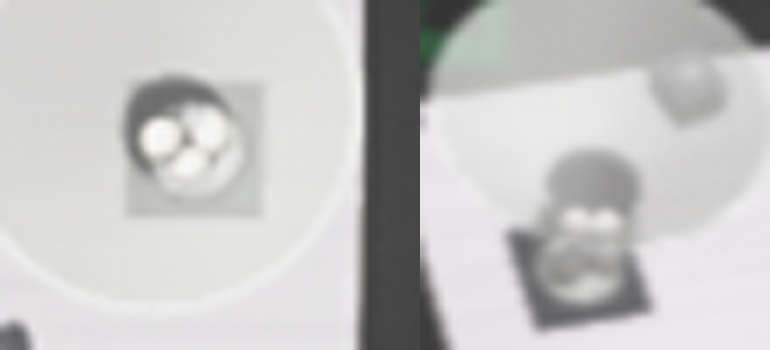

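Top crop: at least three beads show in the tube, with a fourth probably underneath. I'll check the scoop's pan after setting it down.

>>> arm_command:
  increments: [0.3,0.85,0,0.06,-0.31,0,0,0.3,0.85,0,0,0,0,0,0,0.8,0,0,0,0,0,0,0,1,0,0,0,0,0,0,1,0,0,0,0,0,0,1,0,0,0,0,0,0,1,0,0,0,0,0,0,1,0,0,0,0,0,0,0.8,0,0,0,0,0,0,0,0,0,0,0]

```text
time: 19.45
ee_pos: [0.5416, -0.2448, 0.1113]
tool_rot: [3.137, 0.049, 0.015]
contact_force: [-0.1, -0.4, -2.3]
finger_gap: 0.011
```

```bash
python3 - <<'E'
from h import *
go([.541,-.2475,.057],down(2))
E
```

```text
t 19.45 pos [ 0.5416 -0.2448  0.1113] q [-0.625  0.347  1.66   0.002  1.123  0.913] F [-0.1 -0.4 -2.3] gap 0.011
R [[0.999, 0.031, 0.01], [0.032, -0.999, -0.004], [0.009, 0.005, -1.0]]
shift u [-0.03  0.06  1.36]
turn u [ 0.05 -0.09 -0.03] shift if turned first [-0.02  0.07  1.36]
```

>>> arm_command:
  increments: [0,0,0.6,0.05,-0.09,0,0,0,0,0.4,0,0,0,0,0,0,0.25,0,0,0,0,0,0,0,0,0,0,0]

```text
time: 19.95
ee_pos: [0.5462, -0.2462, 0.0685]
tool_rot: [3.136, 0.051, 0.013]
contact_force: [0.2, -0.4, -1.1]
finger_gap: 0.011
```

```bash
python3 - <<'E'
from h import *
go([.541,-.2475,.0555],down(2))
E
```

```text
t 19.95 pos [ 0.5462 -0.2462  0.0685] q [-6.220e-01  4.170e-01  1.666e+00  1.000e-03  1.049e+00  9.160e-01] F [ 0.2 -0.4 -1.1] gap 0.011
R [[0.999, 0.033, 0.008], [0.033, -0.999, -0.005], [0.008, 0.005, -1.0]]
shift u [-0.13  0.03  0.32]
turn u [ 0.05 -0.08 -0.02] shift if turned first [-0.13  0.03  0.33]
```

>>> arm_command:
  increments: [0,0,0.15,0.05,-0.08,0,0,0,0,0.12,0,0,0,0,0,0,0.08,0,0,0,0,0,0,0,0,0,0,0]

```text
time: 20.45
ee_pos: [0.5473, -0.247, 0.0555]
tool_rot: [3.14, 0.051, 0.002]
contact_force: [0.3, -0.6, -2.1]
finger_gap: 0.0111
```

```bash
python3 - <<'E'
from h import *
go([.541,-.2475,.0555],down(2))
E
```

```text
t 20.45 pos [ 0.5473 -0.247   0.0555] q [-0.621  0.444  1.659 -0.     1.036  0.917] F [ 0.3 -0.6 -2.1] gap 0.0111
R [[0.999, 0.033, 0.002], [0.033, -0.999, -0.001], [0.002, 0.001, -1.0]]
shift u [-0.16  0.01 -0.  ]
turn u [ 0.01 -0.01 -0.02] shift if turned first [-0.16  0.01 -0.  ]
```

>>> arm_command:
  increments: [0,0,0.04,0,0,0,0,0,0,0.02,0,0,0,0,0,0,0,0,0,0,0]

```text
time: 20.82
ee_pos: [0.5477, -0.2474, 0.0554]
tool_rot: [3.139, 0.051, 0.003]
contact_force: [-0.1, -1.1, -1.9]
finger_gap: 0.0108
```

>>> arm_command:
  increments: [0,0,0.08,0,0,0,0,0,0,0,0,0,0,0]

```text
time: 21.08
ee_pos: [0.5485, -0.2483, 0.0558]
tool_rot: [3.138, 0.052, 0.005]
contact_force: [0.4, 0.6, -1.8]
finger_gap: 0.0106
```

```bash
python3 - <<'E'
from h import *
lip()
for i in range(4):
    s=sense();print(s["time"],s["ee_pos"],np.round(s["contact_force"],1),np.round(s["joint_efforts"],1));f=grab_frame("scene")
crop(f,"pics/c7.png",190,150,110,100,6)
E
```

```text
lip [ 0.6286 -0.2458  0.0201] tilt 0.3 pan bottom back [ 0.514 -0.25   0.001] q [-0.62  0.44  1.66 -0.    1.04  0.92] F [ 0.4  0.6 -1.8]
21.075 [ 0.54849504 -0.24834727  0.05584708] [ 0.4  0.6 -1.8] [  0.  -52.8 -30.    0.    0.1  -0. ]
21.125 [ 0.54861566 -0.24842747  0.05576628] [-0.3  0.2 -2. ] [  0.1 -51.6 -28.9   0.    0.1  -0. ]
21.175 [ 0.54845296 -0.24834378  0.05528457] [ 1.7 -0.4  4.2] [  0.  -52.3 -29.5  -0.    0.3  -0. ]
21.225 [ 0.54855042 -0.24838814  0.05528776] [ 0.7 -0.   3.5] [ -0.  -49.9 -27.9  -0.1  -0.1  -0. ]
```

View pics/c7.png

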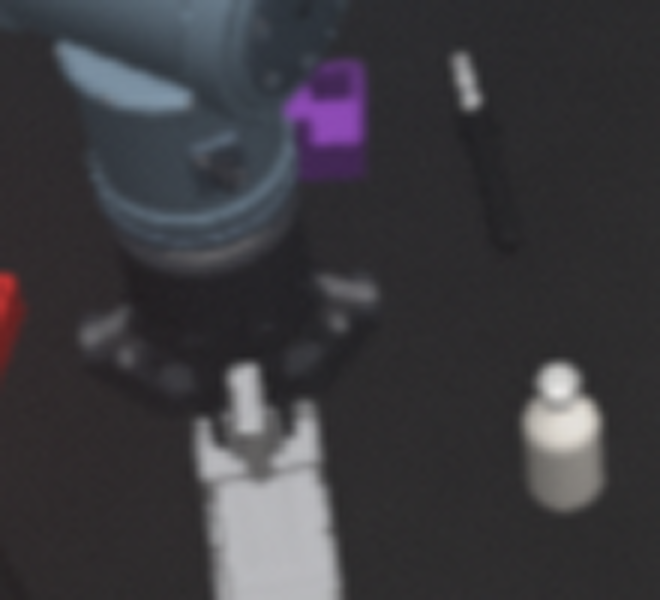

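Contact with the bench is about +4 N and the scoop stands upright with its pan empty. I'll release and rise.

>>> arm_command:
  increments: [0,0,0,0,0,0,60,0,0,0,0,0,0,60,0,0,0,0,0,0,60,0,0,0,0,0,0,60,0,0,-0.6,0,0,0,60,0,0,-1,0,0,0,60,0,0,-1,0,0,0,60,0,0,-1,0,0,0,60,0,0,-1,0,0,0,60,0,0,-0.5,0,0,0,0]

```text
time: 22.52
ee_pos: [0.546, -0.2464, 0.2611]
tool_rot: [-3.14, -0.051, 0.006]
contact_force: [-0.9, -0.4, -0.2]
finger_gap: 0.0433
```

```bash
python3 - <<'E'
from h import *
go([.435,.37,.22],down(2))
t=grab_frame("top");s=grab_frame("scene")
a=cv2.resize(t["img"][165:250,370:450],None,fx=5,fy=5,interpolation=cv2.INTER_CUBIC)
b=cv2.resize(s["img"][180:265,195:275],None,fx=5,fy=5,interpolation=cv2.INTER_CUBIC)
cv2.imwrite("pics/c8.png",np.hstack([a,b]))
E
```

```text
t 22.52 pos [ 0.546  -0.2464  0.2611] q [-6.210e-01  2.130e-01  1.508e+00 -1.000e-03  1.424e+00  9.170e-01] F [-0.9 -0.4 -0.2] gap 0.0433
R [[0.999, 0.033, -0.004], [0.033, -0.999, 0.001], [-0.004, -0.002, -1.0]]
shift u [ -2.27 -15.49   1.06]
turn u [-0.01  0.03 -0.02] shift if turned first [ -2.24 -15.5    1.03]
```

View pics/c8.png

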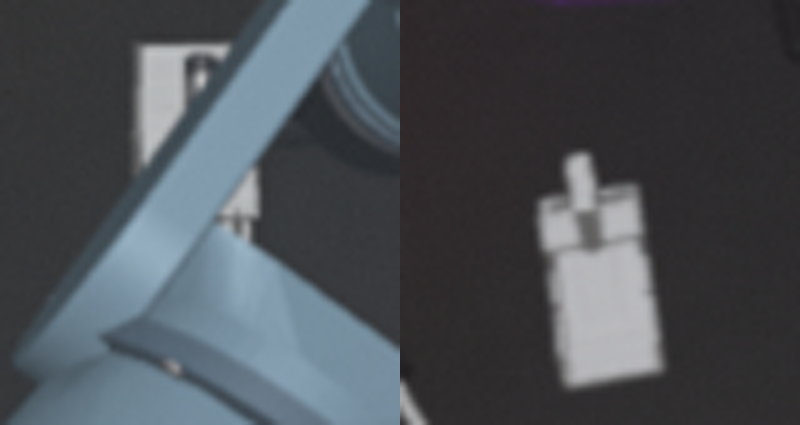

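The scoop stands upright and its floor looks empty from this side. Next is the tensioner. I'll turn the tool so the closed fingers' 22 mm side pushes towards -y.

>>> arm_command:
  increments: [-0.14,-1,0,0,0,0,0,-0.14,-1,0,0,0,0,0,-0.14,-1,0,0,0,0,0,-0.14,-1,0,0,0,0,0,-0.14,-1,0,0,0,0,0,-0.14,-1,0,0,0,0,0,-0.14,-1,0,0,0,0,0,-0.14,-1,0,0,0,0,0,-0.14,-1,0,0,0,0,0,-0.14,-1,0,0,0,0,0]

```text
time: 23.88
ee_pos: [0.4696, 0.1618, 0.2471]
tool_rot: [-3.136, -0.041, 0.033]
contact_force: [0.4, 0.1, -0.8]
finger_gap: 0.0002
```

>>> arm_command:
  increments: [-0.14,-1,0,0,0,0,0,-0.14,-1,0,0,0,0,0,-0.14,-1,0,0,0,0,0,-0.14,-1,0,0,0,0,0,-0.14,-1,0,0,0,0,0,-0.14,-1,0,0,0,0,0,0,0,0,0,0,-1,0,0,0,0,0,0,-1,0,0,0,0,0,0,-1,0,0,0,0,0,0,-1,0]

```text
time: 25.12
ee_pos: [0.4187, 0.4088, 0.2302]
tool_rot: [-3.053, -0.72, 0.067]
contact_force: [-0.3, -0.3, 0.6]
finger_gap: 0.0002
```

>>> arm_command:
  increments: [0,0,0,0,0,-1,0,0,0,0,0,0,-1,0,0,0,0,0,0,-1,0,0,0,0,0,0,-1,0,0,0,0,0,0,-1,0,0,0,0,0,0,-1,0,0,0,0,0,0,-1,0,0,0,0,0,0,-1,0,0,0,0,0,0,-1,0,0,0,0,0,0,-1,0]

```text
time: 26.38
ee_pos: [0.4111, 0.4039, 0.2105]
tool_rot: [-2.226, -2.17, 0.095]
contact_force: [-0.0, 0.3, 0.6]
finger_gap: -0.0003
```

```bash
python3 - <<'E'
from h import *
go([.448,.385,.078],down(90))
t=grab_frame("top");crop(t,"pics/c9.png",380,150,80,80,7)
cv2.imwrite("pics/c9.png",np.hstack([cv2.resize(t["img"][165:250,370:450],None,fx=5,fy=5,interpolation=cv2.INTER_CUBIC),cv2.resize(t["img"][180:235,225:285],None,fx=6.5,fy=425/55,interpolation=cv2.INTER_CUBIC)]))
E
```

```text
t 26.38 pos [0.4111 0.4039 0.2105] q [0.561 0.245 1.575 0.018 1.388 0.582] F [-0.   0.3  0.6] gap -0.0003
R [[0.025, 0.998, -0.065], [0.999, -0.026, -0.02], [-0.022, -0.065, -0.998]]
shift u [-0.38  1.15  3.25]
turn u [-0.62  0.2  -0.24] shift if turned first [-0.47  0.92  3.31]
```

View pics/c9.png

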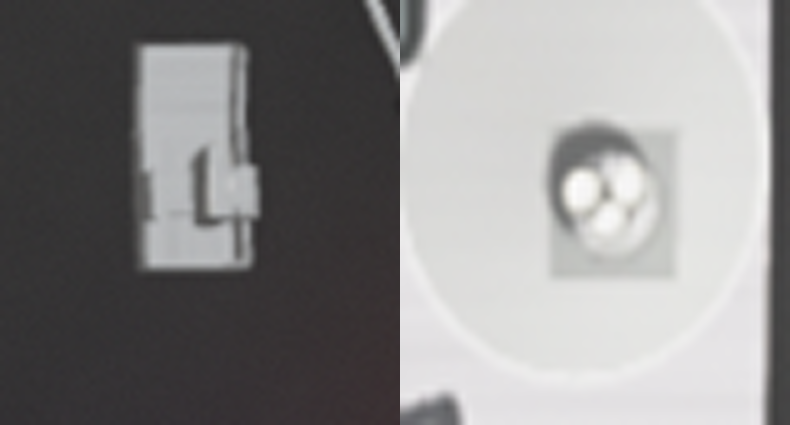

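The scoop is upright and empty. Three beads show at the top of the stack in the tube, and none are stray.

>>> arm_command:
  increments: [0,0,0,-0.62,0.2,-0.24,0,-0.3,0.5,0,0,0,0,0,-0.1,0.45,0,0,0,0,0,0,0,1,0,0,0,0,0,0,1,0,0,0,0]

```text
time: 27.05
ee_pos: [0.4551, 0.3865, 0.128]
tool_rot: [2.225, 2.216, 0.005]
contact_force: [-0.1, -0.3, -0.7]
finger_gap: -0.0003
```

```bash
python3 - <<'E'
from h import *
go([.448,.385,.078],down(90))
t=grab_frame("top")
E
```

```text
t 27.05 pos [0.4551 0.3865 0.128 ] q [0.506 0.336 1.638 0.    1.165 0.51 ] F [-0.1 -0.3 -0.7] gap -0.0003
R [[0.004, 1.0, 0.003], [1.0, -0.004, 0.002], [0.002, 0.003, -1.0]]
shift u [-0.04 -0.18  1.25]
turn u [ 0.03 -0.02 -0.04] shift if turned first [-0.04 -0.18  1.25]
```

>>> arm_command:
  increments: [0,-0.15,0.6,0,0,0,0,0,0,0.6,0,0,0,0,0,0,0.15,0,0,0,0,0,0,0,0,0,0,0]

```text
time: 27.6
ee_pos: [0.4496, 0.3831, 0.0663]
tool_rot: [-2.231, -2.208, 0.012]
contact_force: [0.5, 1.0, -0.1]
finger_gap: -0.0
```

```bash
python3 - <<'E'
from h import *
go([.448,.36,.078],down(90))
E
```

```text
t 27.6 pos [0.4496 0.3831 0.0663] q [0.505 0.415 1.674 0.    1.061 0.515] F [ 0.5  1.  -0.1] gap -0.0
R [[0.011, 1.0, -0.007], [1.0, -0.011, -0.004], [-0.004, -0.007, -1.0]]
shift u [-0.58 -0.04 -0.29]
turn u [-0.07  0.04 -0.1 ] shift if turned first [-0.58 -0.04 -0.29]
```

>>> arm_command:
  increments: [0,0.1,-0.3,-0.07,0.04,-0.1,0,-0.4,0,0,0,0,0,0,-0.4,0,0,0,0,0,0,-0.3,0,0,0,0,0,0,-0.3,0,0,0,0,0,0]

```text
time: 28.22
ee_pos: [0.4568, 0.3253, 0.0832]
tool_rot: [2.22, 2.221, 0.014]
contact_force: [4.3, 3.4, -3.1]
finger_gap: -0.0001
```

```bash
python3 - <<'E'
from h import *
go([.452,.286,.078],down(90))
E
```

```text
t 28.23 pos [0.4568 0.3253 0.0832] q [0.406 0.323 1.761 0.002 1.049 0.405] F [ 4.3  3.4 -3.1] gap -0.0001
R [[-0.0, 1.0, 0.007], [1.0, 0.0, 0.005], [0.005, 0.007, -1.0]]
shift u [-0.98 -0.12  0.12]
turn u [ 0.07 -0.05  0.  ] shift if turned first [-0.98 -0.12  0.13]
```

The contact force is partly along +x, so the roller is catching the finger's edge. I'll back off, shift to -x and push again.

>>> arm_command:
  increments: [0.5,0,0,0,0,0,0,0.5,0,0.1,0,0,0,0,0,-0.35,0,0,0,0,0,-0.3,0,0,0,0,0,0]

```text
time: 28.72
ee_pos: [0.4411, 0.3553, 0.0783]
tool_rot: [2.219, 2.222, 0.011]
contact_force: [-0.3, -0.1, 0.2]
finger_gap: -0.0001
```

```bash
python3 - <<'E'
from h import *
go([.443,.345,.08],down(90))
s=grab_frame("scene");cv2.imwrite("pics/c10.png",cv2.resize(s["img"][120:240,380:480],None,fx=5,fy=5,interpolation=cv2.INTER_CUBIC))
E
```

```text
t 28.73 pos [0.4411 0.3553 0.0783] q [4.680e-01 3.420e-01 1.747e+00 1.000e-03 1.046e+00 4.660e-01] F [-0.3 -0.1  0.2] gap -0.0001
R [[-0.001, 1.0, 0.006], [1.0, 0.001, 0.004], [0.004, 0.006, -1.0]]
shift u [-0.26  0.05 -0.04]
turn u [ 0.06 -0.04  0.01] shift if turned first [-0.26  0.05 -0.04]
```

>>> arm_command:
  increments: [-0.3,0,0,0.06,-0.04,0,0,-0.3,0.02,0,0,0,0,0,-0.3,0.05,0,0,0,0,0]

```text
time: 29.15
ee_pos: [0.4444, 0.316, 0.0785]
tool_rot: [-2.221, -2.221, -0.0]
contact_force: [1.2, 8.1, -2.6]
finger_gap: 0.0002
```

```bash
python3 - <<'E'
from h import *
go([.459,.286,.078],down(90))
E
```

```text
t 29.15 pos [0.4444 0.316  0.0785] q [4.000e-01 3.050e-01 1.796e+00 1.000e-03 1.041e+00 3.990e-01] F [ 1.2  8.1 -2.6] gap 0.0002
R [[0.0, 1.0, -0.0], [1.0, -0.0, 0.001], [0.001, -0.0, -1.0]]
shift u [-0.75  0.36  0.01]
turn u [-0.   -0.01 -0.  ] shift if turned first [-0.75  0.36  0.01]
```

>>> arm_command:
  increments: [-0.25,0.08,0,0,0,0,0,-0.25,0.1,0,0,0,0,0,-0.25,0.1,0,0,0,0,0,-0.1,0.05,0,0,0,0,0]

```text
time: 29.65
ee_pos: [0.4616, 0.2811, 0.0789]
tool_rot: [-2.225, -2.215, -0.018]
contact_force: [1.0, 9.2, -5.0]
finger_gap: -0.0003
```

```bash
python3 - <<'E'
from h import *
go([.459,.286,.078],down(90))
s=grab_frame("scene")
print(sense()["ee_pos"],sense()["contact_force"])
t=grab_frame("top")
cv2.imwrite("pics/c10.png",np.hstack([cv2.resize(s["img"][140:245,340:465],None,fx=4,fy=4,interpolation=cv2.INTER_CUBIC),cv2.resize(t["img"][160:265,150:215],None,fx=4,fy=4,interpolation=cv2.INTER_CUBIC)]))
# expected roller for several angles in scene crop
for th in(.4,.5,.6,.7,.8):
    a=np.pi+.027+th;p=np.array([.5388+.1*np.cos(a),.3277+.1*np.sin(a)])
    print(th,np.round(p,3),np.round((proj(s,[*p,.113])-[340,140])*4))
E
```

```text
t 29.65 pos [0.4616 0.2811 0.0789] q [0.323 0.289 1.817 0.008 1.027 0.323] F [ 1.   9.2 -5. ] gap -0.0003
R [[0.004, 1.0, 0.007], [1.0, -0.005, 0.01], [0.01, 0.007, -1.0]]
shift u [ 0.12 -0.07  0.02]
turn u [ 0.07 -0.09 -0.04] shift if turned first [ 0.12 -0.07  0.02]
[0.46181742 0.28078854 0.07892401] [ 1.97481276  9.18831108 -5.21573376]
0.4 [0.448 0.286] [301.  66.]
0.5 [0.452 0.277] [290.  73.]
0.6 [0.458 0.269] [281.  80.]
0.7 [0.464 0.261] [273.  88.]
0.8 [0.471 0.254] [266.  97.]
```

View pics/c10.png

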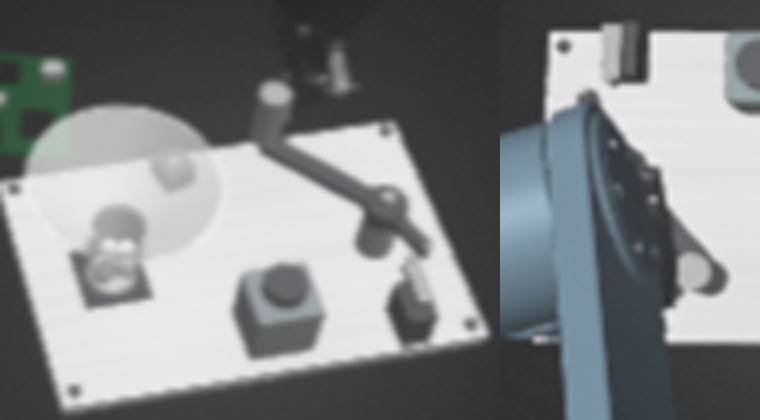

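>>> arm_command:
  increments: [0.08,0,0,0,0,0,0,0,0,0,0,0,0,0,0,0,0,0,0,0,0]

```text
time: 30.12
ee_pos: [0.4614, 0.2837, 0.0788]
tool_rot: [-2.226, -2.209, -0.021]
contact_force: [-1.6, 6.0, -1.6]
finger_gap: 0.0
```

```bash
python3 - <<'E'
from h import *
s=grab_frame("scene");t=grab_frame("top")
for n,f,(x0,y0,x1,y1),lo in(("s",s,(400,155,415,172),150),("t",t,(190,220,206,235),0)):
    g=cv2.cvtColor(f["img"],cv2.COLOR_BGR2GRAY)[y0:y1,x0:x1]
    print(n);print(g)
for i in range(4):
    a=sense();print(a["time"],np.round(a["ee_pos"],4),np.round(a["contact_force"],1));grab_frame("top")
for th in(.5,.6,.65,.7,.75,.8):
    a=np.pi+.027+th;p=np.array([.5388+.1*np.cos(a),.3277+.1*np.sin(a)])
    print(th,np.round(p,3),np.round(proj(s,[*p,.113]),1),np.round(proj(t,[*p,.113]),1))
E
```

```text
s
[[ 57  56  56  56  57  57  57  57  56  55  55  51  49  49  49]
 [ 58  57  57  57  57  56  57  58  56  56  56  54  50  49  48]
 [ 58  57  58  57  58  58  57  58  56  57  58  59  58  55  49]
 [ 58  58  58  57  57  59  59  60  63  64  63  71  75  65  53]
 [ 58  58  58  58  59  64  73  90 102 104  96  86  79  68  54]
 [ 59  59  58  59  64  83 113 143 161 163 152 127  94  69  55]
 [ 58  58  58  61  74 113 153 173 182 183 177 160 127  87  60]
 [ 59  60  59  60  80 127 167 182 185 185 183 176 153 113  74]
 [ 60  60  61  61  77 117 158 178 184 185 185 179 158 116  78]
 [ 61  60  61  62  72  97 130 157 172 176 177 170 144 102  70]
 [ 61  61  61  63  73  85 101 120 135 145 148 139 120  93  67]
 [ 61  61  62  65  74  84  89  96 104 112 114 112 104  87  64]
 [ 62  62  62  66  76  84  88  91  97 101 104 104  97  79  62]
 [ 62  63  63  70  79  87  89  93  96 101 103 103  93  74  62]
 [ 64  63  66  71  82  88  90  94  98 102 103 100  89  72  60]
 [ 65  63  66  75  84  88  91  96 100 102  99  89  77  68  62]
 [ 63  64  68  77  86  89  93  97 101 101  95  80  69  64  62]]
t
[[ 54  63  85 105 105 10
[... 747 characters left out ...]
187 178 143  97  86  84  89 144]
 [ 52  51  78 129 170 187 186 186 174 144 108  86  84  85 104 165]
 [ 50  51  71 104 148 178 168 158 136 108  89  85  87 104 157 211]
 [ 51  53  94 148 188 212 207 203 186 160 135 119 129 168 213 226]]
30.225 [0.4614 0.2837 0.0788] [-0.1  5.7 -1.3]
30.275 [0.4614 0.2836 0.0788] [-0.5  6.2 -1.2]
30.325 [0.4614 0.2836 0.0788] [-0.6  6.5 -0.7]
30.375 [0.4614 0.2837 0.0788] [-1.2  6.7 -1.3]
0.5 [0.452 0.277] [412.6 158.2] [188.8 234. ]
0.6 [0.458 0.269] [410.3 160. ] [192.6 231.7]
0.65 [0.461 0.265] [409.3 161. ] [194.4 230.5]
0.7 [0.464 0.261] [408.3 162. ] [196.1 229.1]
0.75 [0.467 0.258] [407.4 163.1] [197.8 227.7]
0.8 [0.471 0.254] [406.6 164.2] [199.4 226.2]
```

```bash
python3 -c "
from cell import *
print(finish_job())"
```

```text
the job is handed in; nothing more can be done
None
```

I did the job in the order asked and handed it in at about 30 s of the 72 s allowed, with the gripper still holding the tensioner back.

- **Beads:** I lifted the steel scoop by its fin and tipped it about 62° over the funnel. The last pictures show three beads in the top of the tube stack. I did not see the fourth on its own. The visible parts of the scoop's pan were empty and no beads were lying in the funnel, so I take it to be underneath.
- **Scoop:** it stands upright near its first place, turned about 160° so its spout now faces away from the robot. The red and purple look-alikes and the other things on the bench were not handled.
- **Tensioner:** on the first push the roller caught the edge of the fingers, so I backed off, moved over and pushed again. The last pictures put the arm at about 0.68 rad. That is past the click at 0.50 and short of the stop at 0.80. The holding force was steady at about 6 N and the fingers were not moving.

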